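# Hold the jointer's cutter guard open for the knife check

## Task

The bench jointer is unplugged and its knives are about to be checked. Gently swing the spring-loaded cutter guard away from the fence until it stands 45 degrees open, and keep hold of it there: finish with the guard still held open at 45 degrees, because it springs shut when let go. Do not touch the cutterhead, and leave the straightedge, the push block and the wooden disc where they are.

Things in the scene. Friction and masses are not known exactly. Their poses are not given: they have to be found in the camera images.
- jointer: bench-top jointer, fixed: grey stand, two bare aluminium tables end to end, together 700 x 155 mm, top 175 mm above the bench. Origin: on the bench under the cutterhead's middle. x runs along the tables in the feed direction (infeed table at -x, outfeed at +x), y to the operator's side, z up. Between x = -30 and 30 mm the tables leave a gap for the cutterhead.
- fence_mid (a point): fixed point on the upright face of the fence, at the middle of its top edge: an aluminium plate 540 mm long, 85 mm tall (its top 260 mm above the bench), along the tables' edge away from the operator, face at y = -63 mm of the jointer.
- cutterhead: steel cutter cylinder with knives, 49 mm in diameter, 145 mm long, along the jointer's y axis in the gap between the tables, its knives level with the outfeed table. Not to be touched. Origin: its centre, 26.5 mm below the table top. The closed guard covers it; opening the guard bares the part near the fence.
- guard (a joint): angle of the cutter guard about its upright post, rad: 0 closed (across the cutterhead, to the fence); grows counter-clockwise seen from above as it swings, level, off the fence and over the outfeed table; stop at 1.5. 45 degrees open is 0.785. A spring shuts it, with 4 N at the grip point when closed and 7 N at 45 degrees.
- guard_grip (a point): point on the guard's rib, a good place to pinch, moving with the guard: mid-thickness, 100 mm from the post's axis, 9 mm below the rib's top, 23 mm above the plate, 211 mm above the bench. Its x axis points along the rib away from the post, y level across the rib, z up. With the guard closed it lies 67 mm from the fence's face; beside the rib the space above the plate is free.
- guard_tip (a point): top of the guard's plate, 155 mm from the post's axis in line with the rib, by the fence when closed; moves with the guard. The guard is a dark cast flat drop shape, 165 mm from post to far edge, 9 mm thick, its top 13 mm above the table, 0.3 to 0.7 kg. On it stands a rib 10 mm thick and 32 mm tall (top 220 mm above the bench), straight from the 36 mm hub to 130 mm from the axis.
- guard_pivot (a point): fixed point on the vertical axis of the guard's post, at table height (175 mm above the bench), at the operator's edge of the infeed table, 45 mm before the cutterhead's axis. The guard turns about the vertical through it.
- straightedge: bystander: steel bar 200 x 32 x 6 mm lying flat along the outfeed table. Origin: centre of its underside.
- push_block: bystander: grey push block with a rubber sole, 200 x 80 mm, with a handle bar on two posts, 85 mm tall, on the bench at the operator's side. Origin: centre of its underside.
- wood_disc: bystander: plywood disc 90 mm in diameter with an 18 mm hole, 18 mm thick, flat on the infeed table. Origin: centre of its underside.

How it is judged:
By the outcome, as a careful person would: the job done as asked, in the order asked, and still so for the second after the job is handed in, while the arm keeps its last pose, push and grip.
It also fails if it takes over 32 s, if anything falls off the work surface, if the arm or the gripper's body presses on something with over 40 N, if the wrist force passes 120 N, or if a joint passes its speed limit or range.

## Robot

A 7-joint arm with a two-finger parallel gripper is mounted at the origin on the work surface. World frame = base frame: x ahead of the robot, y to its left, z up, the work surface at z = 0. Lengths are in m, angles in rad, forces in N, time in s.
With the tool pointing down it reaches from about 0.4 to 0.85 m from the base axis. Payload 4.5 kg.
Tool frame: the origin (TCP) lies midway between the tips of the shut fingers; the grasp point (between the pads) lies behind it (r.grip_point_offset is the z of the grasp point in the tool frame, in m); z points along the fingers, y is the line along which they close (so a half turn about z gives the same grasp; the last joint's range is limited). The gripper opens to 88 mm and grips with 3 to 60 N. Pads are 18 mm wide; open, the fingers measure 123 mm over their backs; the gripper's body (75 mm by 187 mm) begins 45 mm behind the grasp point.
Start: joints at [-1.073, 0.689, -0.195, 1.565, 0.157, 0.902, -0.215], TCP at [0.28, 0.559, 0.239] pointing down, gripper open.
Joint ranges: [-3.01, 3.01], [-0.46, 2.08], [-1.47, 1.51], [0.13, 2.56], [-1, 4.14], [0.04, 2.09], [-2.66, 2.66]. Speed limits (rad/s): [2.57, 2.57, 3.14, 3.14, 3.14, 3.14, 3.14].

## Interface

Orientations are given as a unit quaternion [x, y, z, w].
In Python, from plant import r, optics, workorder gives the robot as it stands.
- The arm moves only by the shell command python3 -m creep 'ROWS' [FORCE]. ROWS is JSON, a list of rows, each an object of numbers: "grip": the gripper command: -1 is shut, 1 is fully open, values between are in proportion; "tx", "ty", "tz": the shift along the tool's x, y, z in cm; "spin": the turn about the tool's z in degrees. In form: [{"grip": .., "tx": .., "ty": .., "tz": .., "spin": ..}, ...]. A call has 1 to 8 rows; each row shifts and turns the commanded pose from where the row before left it, along the tool's axes as they then stand; what a row does not reach is not made up. A row lasts 1/12 s, in which the tool goes at most 41.7 mm and 7.16 degrees, less where a joint would pass 70% of its speed; a pose out of reach is approached as far as the arm can. A call with a gripper value outside its range is refused whole. The fingers move at their own pace and stop on an object; FORCE is the grip in N (left out, the last holds). Time passes only in rows, so rows that do not move let the fingers close. It gives the time, the measured TCP pose, the force, the opening and the grip force at its end, in the units of the state.
- r.get_state(): the state, without advancing time (a new reading comes with each control period).
- optics.snapshot(name): name is "scene" or "top"; returns (picture, depth): 384x512x3 uint8, red, green, blue; 384x512 float32, m along the optical axis (not along the pixel's ray), 0 where there is no reading.
- optics.get_calibration(name): a dict with "fx", "fy", "cx", "cy" (pixels), "extrinsics" (4x4, takes a point from world to camera coordinates). Camera axes: x right, y down, z forward; pixel columns grow to the right and rows downward; lengths in m; the calibration is good to about 2 mm. A picture is of the moment at which its call begins. get_calibration takes no time and is no camera call.
- workorder.finish_job(): hands the job in; it is judged then, once.
The state is a dict: "clock": time; "q": joint angles; "qd": joint speeds; "joint_torque": joint torques, N m; "tool_pos": TCP position; "eef_rot": TCP orientation; "contact_force": force on the tool from outside, world axes, zero at the start; "moment": the same for the moment, N m; "opening": opening from 0.0 (shut) to 1.0 (fully open); "finger_force": force on a finger pad.
Only numpy, scipy, OpenCV 4.12 (cv2) and the standard library are available. Lean on these libraries where they do the work, as an engineer would, in place of code of your own. Each camera call takes 0.05 s, during which the arm holds its last target. There are 200 camera calls.

## Working session

There is one attempt and no reset: what is moved stays moved. The work goes in short steps, Python scripts to look and compute and a shell command to move; the robot and the scene stay as the last step left them, time stands still between calls to the robot, and variables do not carry over. Pictures are saved under pics/ and viewed, at most 10 in all, crops included, and the job is handed in when it is done.

```bash
mkdir -p pics; ls; python3 - <<'E'
from plant import r, optics
import cv2, numpy as np
for n in ("scene","top"):
    p,d=optics.snapshot(n); cv2.imwrite(f"pics/{n}0.png",p[:,:,::-1]); np.save(f"pics/{n}0.npy",d); np.save(f"pics/{n}0rgb.npy",p)
    c=optics.get_calibration(n); print(n,{k:np.round(v,4).tolist() for k,v in c.items()})
s=r.get_state(); print({k:np.round(v,3).tolist() for k,v in s.items()}, r.grip_point_offset)
E
```

```text
pics
scene {'fx': 350.0218, 'fy': 350.0218, 'cx': 248.8252, 'cy': 196.4909, 'extrinsics': [[-0.7915, 0.6112, 0.0028, 0.3355], [0.3586, 0.4681, -0.8077, -0.0521], [-0.4949, -0.6383, -0.5896, 1.3728], [0.0, 0.0, 0.0, 1.0]]}
top {'fx': 356.9391, 'fy': 356.9391, 'cx': 251.5526, 'cy': 194.6787, 'extrinsics': [[-0.0177, -0.9991, -0.0398, 0.0903], [-0.9922, 0.0225, -0.1223, 0.4984], [0.1231, 0.0373, -0.9917, 0.9953], [0.0, 0.0, 0.0, 1.0]]}
{'clock': 0.1, 'q': [-1.073, 0.69, -0.195, 1.566, 0.157, 0.902, -0.215], 'qd': [-0.0, -0.002, -0.001, -0.003, 0.001, 0.001, 0.001], 'joint_torque': [-0.004, -52.85, -1.272, -15.383, -0.053, 0.002, 0.0], 'tool_pos': [0.279, 0.558, 0.238], 'eef_rot': [0.23, 0.973, -0.001, -0.0], 'contact_force': [-0.071, -0.385, 0.517], 'moment': [-0.017, -0.011, -0.01], 'finger_force': 0.0, 'opening': 1.0} -0.0187
```

View pics/top0.png

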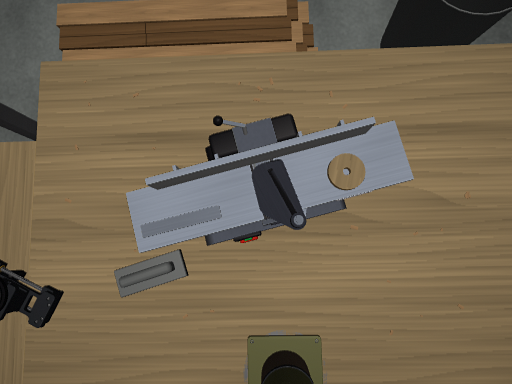

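View pics/scene0.png

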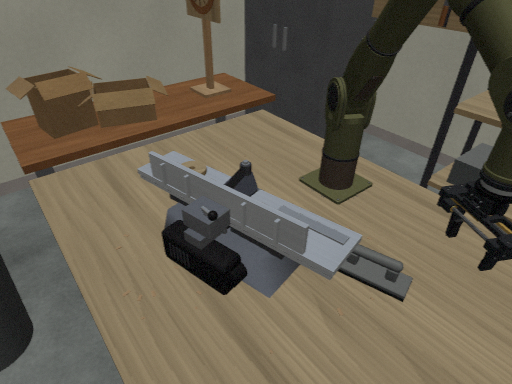

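The top view shows the jointer with the outfeed table to the left. The hub is at about (298,220), the rib runs to about (272,166), the disc is at (347,171), the straightedge at (181,221) and the push block at (151,273). Next I'll fit the tables and rib from depth.

```bash
cat > h.py <<'E'
import numpy as np, cv2
from plant import optics
def world(n,d):
    c=optics.get_calibration(n); E=c["extrinsics"]; v,u=np.mgrid[:384,:512]
    P=np.stack([(u-c["cx"])/c["fx"]*d,(v-c["cy"])/c["fy"]*d,d],-1)
    return (P-E[:3,3])@E[:3,:3]
def ray(n,u,v,z):
    c=optics.get_calibration(n); E=c["extrinsics"]; R=E[:3,:3]
    o=-R.T@E[:3,3]; k=R.T@np.array([(u-c["cx"])/c["fx"],(v-c["cy"])/c["fy"],1]); return o+k*(z-o[2])/k[2]
E
python3 - <<'E'
from h import *
d=np.load("pics/top0.npy"); p=np.load("pics/top0rgb.npy"); W=world("top",d); z=W[...,2]
box=np.zeros(z.shape,bool); box[100:262,110:430]=1
t=box&(abs(z-.176)<.012)&(d>0)&(p.min(2)>100)
pts=W[t][:,:2].astype(np.float32); print("tablerect",cv2.minAreaRect(pts),np.median(z[t]))
for uv in [(127,193),(139,252),(413,178),(396,122)]: print(uv,ray("top",*uv,.175).round(4))
b=np.zeros(z.shape,bool); b[155:232,250:308]=1
rb=b&(z>.205)&(z<.232)&(p.max(2)<130); print(rb.sum(), np.median(z[rb]))
q=W[rb][:,:2].astype(np.float32); print("rib",cv2.minAreaRect(q),cv2.fitLine(q,cv2.DIST_HUBER,0,.001,.001).ravel())
print("hub",ray("top",298,220,.22),"ribend",ray("top",272,168,.22))
for name,uv,zz in [("disc",(347,171),.193),("se",(181,221),.181),("pb",(151,270),.085)]: print(name,ray("top",*uv,zz).round(3))
c=p[110:250,220:350]; cv2.imwrite("pics/c0.png",cv2.resize(c[:,:,::-1],None,fx=4,fy=4,interpolation=cv2.INTER_CUBIC))
E
```

```text
tablerect ((0.49660319089889526, 0.03267645835876465), (0.17268937826156616, 0.7011534571647644), 13.975905418395996) 0.17568016755384752
(127, 193) [0.4938 0.388  0.175 ]
(139, 252) [0.3467 0.3543 0.175 ]
(413, 178) [ 0.5146 -0.321   0.175 ]
(396, 122) [ 0.6572 -0.2895  0.175 ]
484 0.2217982333134416
rib ((0.49137601256370544, -0.0007689520716667175), (0.19571144878864288, 0.05874595791101456), 31.777896881103516) [ 0.8813666   0.472433    0.46924746 -0.00470098]
hub [ 0.41529688 -0.03342876  0.22      ] ribend [0.5393296  0.02367035 0.22      ]
disc [ 0.533 -0.158  0.193]
se [0.42  0.249 0.181]
pb [0.296 0.353 0.085]
```

View pics/c0.png

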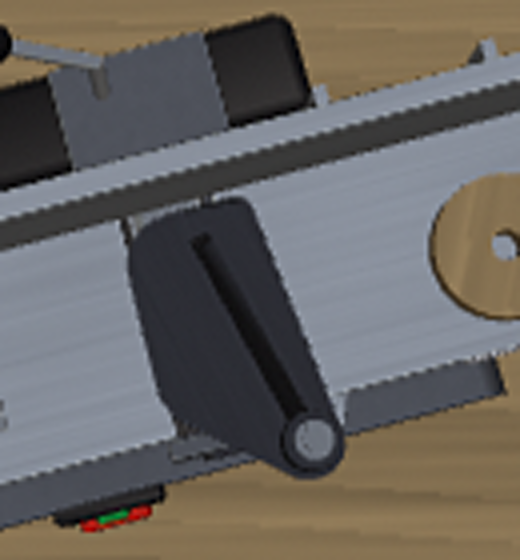

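The crop puts the hub centre at crop (312,440) and the rib end at about (203,238), so the closed rib is tilted about 13° towards the outfeed. I'll fit the rib and work out the shifts.

```bash
cat >> h.py <<'E'
from scipy.spatial.transform import Rotation as Ro
def go(tcp,yaw):
    from plant import r
    s=r.get_state(); R=Ro.from_quat(s["eef_rot"]).as_matrix(); yy=np.degrees(np.arctan2(R[1,1],R[0,1]))
    print("tcp",np.round(s["tool_pos"],4),"yawY",yy.round(2),"tiltz",R[:,2].round(3),"d_tool cm",(R.T@(np.array(tcp)-s["tool_pos"])*100).round(2),"spin",(-(yaw-yy)).round(1),"q",np.round(s["q"],2),"F",np.round(s["contact_force"],1),"op",round(float(s["opening"]),3),"ff",s["finger_force"],"t",s["clock"])
E
python3 - <<'E'
from h import *
d=np.load("pics/top0.npy"); p=np.load("pics/top0rgb.npy"); z=world("top",d)[...,2]
print("hub z",z[220,298],"rib z",[z[v,u].round(4) for u,v in ((272,172),(280,188),(285,197))])
g=p.max(2); print(g[188,262:298], z[188,262:298].round(3)); print(z[178,262:292].round(3))
m=(z>.212)&(z<.23); m[:172]=0;m[209:]=0;m[:,:262]=0;m[:,306:]=0
pts=np.argwhere(m)[:,::-1]; print(len(pts))
w=np.array([ray("top",u,v,.22)[:2] for u,v in pts],np.float32); l=cv2.fitLine(w,cv2.DIST_HUBER,0,.001,.001).ravel(); print("line",l,np.degrees(np.arctan2(l[1],l[0])))
hub=ray("top",298,220,float(z[220,298])); print("hub",hub, "hub off line", (hub[0]-l[2])*l[1]-(hub[1]-l[3])*l[0])
a=np.degrees(np.arctan2(l[1],l[0])); 
t=(l[:2]@(hub[:2]-l[2:])); f=l[2:]+l[:2]*t; G=f+.09*l[:2]; print("foot",f,"G90",G)
go([*G,.30],a-90)
E
```

```text
hub z 0.23306799142234152 rib z [np.float64(0.2202), np.float64(0.2191), np.float64(0.2197)]
[ 52  52  53  53  52  53  53  53  52  52  53  53  52  54  55  35  18  17
  18  24  29  48  54  51  51  52  53  51  53  51  50  58 163 160 158 157] [0.189 0.189 0.191 0.188 0.188 0.19  0.185 0.19  0.187 0.191 0.188 0.188
 0.19  0.191 0.19  0.191 0.211 0.221 0.219 0.219 0.222 0.221 0.188 0.189
 0.188 0.189 0.191 0.19  0.19  0.187 0.191 0.188 0.176 0.177 0.175 0.175]
[0.189 0.19  0.191 0.187 0.189 0.191 0.19  0.188 0.19  0.189 0.199 0.222
 0.221 0.22  0.222 0.223 0.186 0.192 0.189 0.191 0.189 0.189 0.187 0.189
 0.188 0.19  0.187 0.192 0.177 0.175]
192
line [0.8888262  0.4582445  0.48595795 0.00216632] 27.273884
hub [ 0.4146419  -0.03224479  0.23306799] hub off line -0.0020946902753734772
foot [ 0.41560178 -0.03410661] G90 [0.49559614 0.0071354 ]
tcp [0.2794 0.5585 0.238 ] yawY 63.43 tiltz [-0.001 -0.002 -1.   ] d_tool cm [-44.   -39.65  -6.13] spin 126.2 q [-1.07  0.69 -0.19  1.57  0.16  0.9  -0.22] F [-0.1 -0.4  0.5] op 1.0 ff 0.0 t 0.1
```

```bash
python3 -m creep '[{"grip":1,"tx":0,"ty":0,"tz":-3,"spin":5},{"grip":1,"tx":0,"ty":0,"tz":-3,"spin":5},{"grip":1,"tx":-2,"ty":-1.8,"tz":0,"spin":0},{"grip":1,"tx":-2.5,"ty":-2.2,"tz":0,"spin":0},{"grip":1,"tx":-2.5,"ty":-2.2,"tz":0,"spin":0},{"grip":1,"tx":-2.5,"ty":-2.2,"tz":0,"spin":0},{"grip":1,"tx":-2.5,"ty":-2.2,"tz":0,"spin":0},{"grip":1,"tx":0,"ty":0,"tz":0,"spin":0}]'
python3 - <<'E'
from h import *
go([.4956,.0071,.30],-62.7)
E
```

```text
clock: 0.77
tool_pos: [0.3149, 0.3944, 0.2983]
eef_rot: [0.317, 0.948, -0.004, 0.001]
contact_force: [-0.6, 0.2, -0.2]
opening: 0.997
finger_force: 0.0
tcp [0.3149 0.3944 0.2983] yawY 52.98 tiltz [ 0.    -0.008 -1.   ] d_tool cm [-37.74 -20.04   0.13] spin 115.7 q [-0.89  0.46 -0.16  1.84  0.1   0.86 -0.17] F [-0.6  0.2 -0.2] op 0.997 ff 0.0 t 0.7667
```

```bash
python3 -m creep '[{"grip":1,"tx":-3,"ty":-1.6,"tz":0,"spin":0},{"grip":1,"tx":-3.3,"ty":-1.75,"tz":0,"spin":0},{"grip":1,"tx":-3.3,"ty":-1.75,"tz":0,"spin":0},{"grip":1,"tx":-3.3,"ty":-1.75,"tz":0,"spin":0},{"grip":1,"tx":-3.3,"ty":-1.75,"tz":0,"spin":0},{"grip":1,"tx":-3.3,"ty":-1.75,"tz":0,"spin":0},{"grip":1,"tx":-3.3,"ty":-1.75,"tz":0,"spin":0},{"grip":1,"tx":-3.3,"ty":-1.75,"tz":0,"spin":0}]'
python3 -m creep '[{"grip":1,"tx":-3.3,"ty":-1.75,"tz":0,"spin":0},{"grip":1,"tx":-3.3,"ty":-1.75,"tz":0,"spin":0},{"grip":1,"tx":0,"ty":0,"tz":0,"spin":6},{"grip":1,"tx":0,"ty":0,"tz":0,"spin":6},{"grip":1,"tx":0,"ty":0,"tz":0,"spin":6},{"grip":1,"tx":0,"ty":0,"tz":0,"spin":6},{"grip":1,"tx":0,"ty":0,"tz":0,"spin":6},{"grip":1,"tx":0,"ty":0,"tz":0,"spin":6}]'
python3 - <<'E'
from h import *
go([.4956,.0071,.30],-62.7)
E
```

```text
clock: 1.43
tool_pos: [0.4403, 0.1342, 0.2986]
eef_rot: [0.314, 0.95, 0.0, -0.0]
contact_force: [0.3, 0.3, -0.0]
opening: 1.003
finger_force: 0.0
clock: 2.1
tool_pos: [0.472, 0.0685, 0.2985]
eef_rot: [0.594, 0.805, -0.0, -0.0]
contact_force: [0.6, -0.4, 0.2]
opening: 0.998
finger_force: 0.0
tcp [0.472  0.0685 0.2985] yawY 17.15 tiltz [-0.001  0.    -1.   ] d_tool cm [-6.56  0.44 -0.16] spin 79.8 q [-0.27  0.41  0.04  1.92 -0.02  0.81  0.08] F [ 0.6 -0.4  0.2] op 0.998 ff 0.0 t 2.1
```

```bash
python3 -m creep '[{"grip":1,"tx":-3.2,"ty":0.2,"tz":0,"spin":0},{"grip":1,"tx":-3.2,"ty":0.2,"tz":0,"spin":0},{"grip":1,"tx":0,"ty":0,"tz":0,"spin":6.6},{"grip":1,"tx":0,"ty":0,"tz":0,"spin":6.6},{"grip":1,"tx":0,"ty":0,"tz":0,"spin":6.6},{"grip":1,"tx":0,"ty":0,"tz":0,"spin":6.6},{"grip":1,"tx":0,"ty":0,"tz":0,"spin":6.6},{"grip":1,"tx":0,"ty":0,"tz":0,"spin":6.6}]'
python3 -m creep '[{"grip":1,"tx":0,"ty":0,"tz":0,"spin":6.6},{"grip":1,"tx":0,"ty":0,"tz":0,"spin":6.6},{"grip":1,"tx":0,"ty":0,"tz":0,"spin":6.6},{"grip":1,"tx":0,"ty":0,"tz":0,"spin":6.6},{"grip":1,"tx":0,"ty":0,"tz":0,"spin":6.6},{"grip":1,"tx":0,"ty":0,"tz":0,"spin":6.6},{"grip":1,"tx":0,"ty":0,"tz":0,"spin":0},{"grip":1,"tx":0,"ty":0,"tz":0,"spin":0}]'
python3 - <<'E'
from h import *
go([.4956,.0071,.30],-62.7)
E
```

```text
clock: 2.77
tool_pos: [0.4951, 0.0087, 0.2985]
eef_rot: [0.831, 0.556, -0.0, -0.0]
contact_force: [-0.1, 0.6, 0.2]
opening: 1.001
finger_force: 0.0
clock: 3.43
tool_pos: [0.495, 0.0088, 0.2984]
eef_rot: [0.969, 0.246, -0.0, 0.0]
contact_force: [-0.4, -0.3, 0.3]
opening: 1.002
finger_force: 0.0
tcp [0.495  0.0088 0.2984] yawY -61.55 tiltz [-0.001 -0.    -1.   ] d_tool cm [-0.03  0.18 -0.16] spin 1.1 q [-0.4   0.47  0.45  1.89 -0.27  0.84 -0.89] F [-0.4 -0.3  0.3] op 1.002 ff 0.0 t 3.4333
```

```bash
python3 -m creep '[{"grip":1,"tx":0,"ty":0.2,"tz":1.5,"spin":1},{"grip":1,"tx":0,"ty":0,"tz":2,"spin":0},{"grip":1,"tx":0,"ty":0,"tz":2,"spin":0},{"grip":1,"tx":0,"ty":0,"tz":1.5,"spin":0},{"grip":1,"tx":0,"ty":0,"tz":1.2,"spin":0},{"grip":1,"tx":0,"ty":0,"tz":0.8,"spin":0},{"grip":1,"tx":0,"ty":0,"tz":0,"spin":0},{"grip":1,"tx":0,"ty":0,"tz":0,"spin":0}]'
python3 - <<'E'
from h import *
go([.4956,.0071,.194],-62.7)
for n in ("scene","top"):
    p,_=optics.snapshot(n); q=p[130:270,150:340] if n=="scene" else p[110:250,200:350]
    cv2.imwrite(f"pics/{n}1.png",cv2.resize(q[:,:,::-1],(760,560) if n=="scene" else (600,560),interpolation=cv2.INTER_CUBIC))
E
```

```text
clock: 4.1
tool_pos: [0.496, 0.0066, 0.2087]
eef_rot: [0.972, 0.236, -0.0, -0.0]
contact_force: [0.5, -0.1, 0.0]
opening: 1.0
finger_force: 0.0
tcp [0.496  0.0066 0.2087] yawY -62.71 tiltz [-0.  0. -1.] d_tool cm [-0.01 -0.07  1.47] spin -0.0 q [-0.33  0.6   0.37  2.   -0.36  0.61 -0.82] F [ 0.5 -0.1  0. ] op 1.0 ff 0.0 t 4.1
```

View pics/scene1.png

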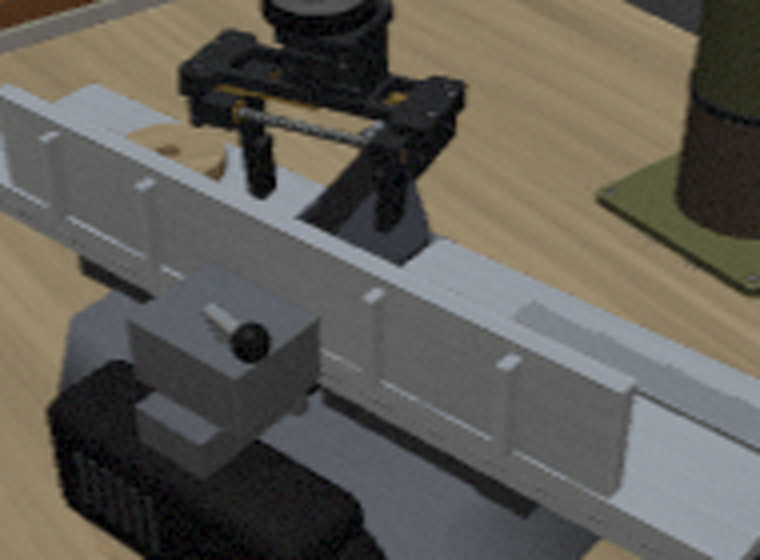

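The picture shows the two fingers straddling the rib, at crop (260,170) and (390,200), and clear of the fence. Now I'll go down and pinch.

```bash
python3 -m creep '[{"grip":1,"tx":0,"ty":-0.05,"tz":0.7,"spin":0},{"grip":1,"tx":0,"ty":0,"tz":0.5,"spin":0},{"grip":1,"tx":0,"ty":0,"tz":0.25,"spin":0},{"grip":0,"tx":0,"ty":0,"tz":0,"spin":0},{"grip":-0.5,"tx":0,"ty":0,"tz":0,"spin":0},{"grip":-0.5,"tx":0,"ty":0,"tz":0,"spin":0},{"grip":-0.5,"tx":0,"ty":0,"tz":0,"spin":0},{"grip":-0.5,"tx":0,"ty":0,"tz":0,"spin":0}]' 20
python3 -m creep '[{"grip":-1,"tx":0,"ty":0,"tz":0,"spin":0},{"grip":-1,"tx":0,"ty":0,"tz":0,"spin":0},{"grip":-1,"tx":0,"ty":0,"tz":0,"spin":0},{"grip":-1,"tx":0,"ty":0,"tz":0,"spin":0},{"grip":-1,"tx":0,"ty":0,"tz":0,"spin":0},{"grip":-1,"tx":0,"ty":0,"tz":0,"spin":0}]' 25
python3 - <<'E'
from h import *
go([.4956,.0071,.194],-62.7)
E
```

```text
clock: 4.87
tool_pos: [0.4959, 0.007, 0.1944]
eef_rot: [0.972, 0.235, 0.0, 0.0]
contact_force: [0.5, 0.1, 0.3]
opening: 0.645
finger_force: 0.0
clock: 5.37
tool_pos: [0.4957, 0.007, 0.1942]
eef_rot: [0.972, 0.235, 0.0, -0.0]
contact_force: [-0.7, -0.8, -0.2]
opening: 0.193
finger_force: 0.0
tcp [0.4957 0.007  0.1942] yawY -62.77 tiltz [ 0.  0. -1.] d_tool cm [-0.01 -0.01  0.02] spin -0.1 q [-0.32  0.62  0.35  2.01 -0.38  0.57 -0.81] F [-0.7 -0.8 -0.2] op 0.193 ff 0.0 t 5.3667
```

```bash
python3 -m creep '[{"grip":-1,"tx":0,"ty":0,"tz":0,"spin":0},{"grip":-1,"tx":0,"ty":0,"tz":0,"spin":0},{"grip":-1,"tx":0,"ty":0,"tz":0,"spin":0},{"grip":-1,"tx":0,"ty":0,"tz":0,"spin":0}]' 25
python3 - <<'E'
from h import *
go([.4956,.0071,.194],-62.7)
E
```

```text
clock: 5.7
tool_pos: [0.4953, 0.0079, 0.1942]
eef_rot: [0.972, 0.236, -0.0, -0.001]
contact_force: [-1.5, 3.8, 2.8]
opening: 0.115
finger_force: 25.0
tcp [0.4953 0.0079 0.1942] yawY -62.74 tiltz [-0.001  0.001 -1.   ] d_tool cm [-0.01  0.09  0.02] spin -0.0 q [-0.32  0.62  0.35  2.01 -0.38  0.57 -0.81] F [-1.5  3.8  2.8] op 0.115 ff 24.992493325844407 t 5.7
```

```bash
python3 -m creep '[{"grip":-1,"tx":0,"ty":-0.16,"tz":0,"spin":-1},{"grip":-1,"tx":-0.006,"ty":-0.31,"tz":0,"spin":-2},{"grip":-1,"tx":-0.006,"ty":-0.31,"tz":0,"spin":-2},{"grip":-1,"tx":-0.006,"ty":-0.31,"tz":0,"spin":-2},{"grip":-1,"tx":-0.006,"ty":-0.31,"tz":0,"spin":-2},{"grip":-1,"tx":-0.006,"ty":-0.31,"tz":0,"spin":-2},{"grip":-1,"tx":-0.006,"ty":-0.31,"tz":0,"spin":-2},{"grip":-1,"tx":0,"ty":0,"tz":0,"spin":0}]' 30
cat >> h.py <<'E'
def arc(th):
    P=np.array([.4152,-.0334]); a=np.radians(27.27+th); u=np.array([np.cos(a),np.sin(a)])
    from plant import r
    s=r.get_state(); v=np.array(s["tool_pos"][:2])-P; R=Ro.from_quat(s["eef_rot"]).as_matrix()
    print("r",np.hypot(*v).round(4),"open by pos",(np.degrees(np.arctan2(v[1],v[0]))-27.27).round(2),"F tool",(R.T@s["contact_force"]).round(1),"M",np.round(s["moment"],2))
    go([*(P+.09*u),.194],27.27+th-90)
E
python3 -c "from h import *; arc(45)"
```

```text
clock: 6.37
tool_pos: [0.4845, 0.0244, 0.1942]
eef_rot: [0.938, 0.345, 0.0, -0.0]
contact_force: [2.8, 0.5, -4.2]
opening: 0.107
finger_force: 30.1
r 0.0903 open by pos 12.57 F tool [2.5 1.5 4.2] M [ 0.07 -0.4  -0.34]
tcp [0.4845 0.0244 0.1942] yawY -49.58 tiltz [ 0.     0.001 -1.   ] d_tool cm [-1.38 -4.84  0.02] spin -31.8 q [-0.32  0.6   0.28  2.04 -0.31  0.54 -0.68] F [ 2.8  0.5 -4.2] op 0.107 ff 30.08403436280787 t 6.3667
```

```bash
python3 -m creep '[{"grip":-1,"tx":-0.006,"ty":-0.31,"tz":0,"spin":-2},{"grip":-1,"tx":-0.006,"ty":-0.31,"tz":0,"spin":-2},{"grip":-1,"tx":-0.006,"ty":-0.31,"tz":0,"spin":-2},{"grip":-1,"tx":-0.006,"ty":-0.31,"tz":0,"spin":-2},{"grip":-1,"tx":-0.006,"ty":-0.31,"tz":0,"spin":-2},{"grip":-1,"tx":-0.006,"ty":-0.31,"tz":0,"spin":-2},{"grip":-1,"tx":-0.006,"ty":-0.31,"tz":0,"spin":-2},{"grip":-1,"tx":0,"ty":0,"tz":0,"spin":0}]' 30
python3 -c "from h import *; arc(45)"
```

```text
clock: 7.03
tool_pos: [0.4687, 0.0396, 0.1942]
eef_rot: [0.889, 0.458, 0.001, -0.0]
contact_force: [4.7, 1.9, -7.0]
opening: 0.111
finger_force: 30.1
r 0.0905 open by pos 26.51 F tool [4.3 2.7 7. ] M [ 0.5  -0.79 -0.32]
tcp [0.4687 0.0396 0.1942] yawY -35.5 tiltz [ 0.001  0.001 -1.   ] d_tool cm [-0.48 -2.86  0.02] spin -17.8 q [-0.32  0.58  0.21  2.08 -0.24  0.5  -0.55] F [ 4.7  1.9 -7. ] op 0.111 ff 30.09928286075592 t 7.0333
```

```bash
python3 -m creep '[{"grip":-1,"tx":0.01,"ty":-0.31,"tz":0.02,"spin":-2},{"grip":-1,"tx":0.005,"ty":-0.31,"tz":0.02,"spin":-2},{"grip":-1,"tx":0,"ty":-0.31,"tz":0.02,"spin":-2},{"grip":-1,"tx":0,"ty":-0.31,"tz":0,"spin":-2},{"grip":-1,"tx":0,"ty":-0.31,"tz":0,"spin":-2},{"grip":-1,"tx":-0.006,"ty":-0.31,"tz":0,"spin":-2},{"grip":-1,"tx":-0.006,"ty":-0.31,"tz":0,"spin":-2},{"grip":-1,"tx":0,"ty":0,"tz":0,"spin":0}]' 30
python3 - <<'E'
from h import *
arc(45)
p,d=optics.snapshot("top"); cv2.imwrite("pics/top2.png",cv2.resize(p[100:280,120:360,::-1],(800,600),interpolation=cv2.INTER_CUBIC)); np.save("pics/top2.npy",d); np.save("pics/top2rgb.npy",p)
E
```

```text
clock: 7.7
tool_pos: [0.4502, 0.0502, 0.1942]
eef_rot: [0.827, 0.563, 0.001, -0.0]
contact_force: [3.8, 3.7, -0.1]
opening: 0.11
finger_force: 30.2
r 0.0906 open by pos 40.05 F tool [4.8 2.2 0.1] M [ 0.64 -0.72 -0.41]
tcp [0.4502 0.0502 0.1942] yawY -21.52 tiltz [ 0.002  0.001 -1.   ] d_tool cm [-0.08 -0.78  0.02] spin -3.8 q [-0.3   0.55  0.14  2.13 -0.17  0.47 -0.41] F [ 3.8  3.7 -0.1] op 0.11 ff 30.195136070251465 t 7.7
```

View pics/top2.png

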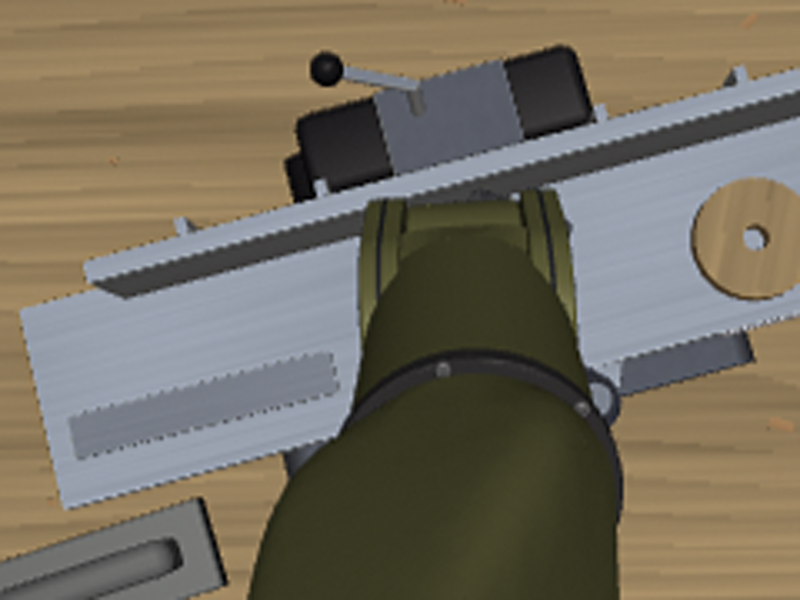

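The arm hides the guard from above, but the straightedge at (205,405), the disc at (755,238) and the push block look undisturbed. I'll finish the swing and check with the scene camera.

```bash
python3 -m creep '[{"grip":-1,"tx":0.01,"ty":-0.31,"tz":0,"spin":-2},{"grip":-1,"tx":0.01,"ty":-0.31,"tz":0,"spin":-2},{"grip":-1,"tx":0,"ty":0,"tz":0,"spin":0},{"grip":-1,"tx":0,"ty":0,"tz":0,"spin":0},{"grip":-1,"tx":0,"ty":0,"tz":0,"spin":0}]' 30
python3 - <<'E'
from h import *
arc(45)
p,d=optics.snapshot("scene"); cv2.imwrite("pics/scene2.png",cv2.resize(p[130:250,190:350,::-1],(800,600),interpolation=cv2.INTER_CUBIC)); np.save("pics/scene2.npy",d); np.save("pics/scene2rgb.npy",p)
E
```

```text
clock: 8.17
tool_pos: [0.4448, 0.0523, 0.1942]
eef_rot: [0.807, 0.59, 0.001, 0.0]
contact_force: [4.3, 3.3, 0.2]
opening: 0.108
finger_force: 30.3
r 0.0907 open by pos 43.65 F tool [ 4.5  3.1 -0.2] M [ 0.57 -0.7  -0.45]
tcp [0.4448 0.0523 0.1942] yawY -17.63 tiltz [ 0.002  0.001 -1.   ] d_tool cm [-0.07 -0.21  0.02] spin 0.1 q [-0.3   0.55  0.12  2.14 -0.15  0.46 -0.37] F [4.3 3.3 0.2] op 0.108 ff 30.27665187041195 t 8.1667
```

View pics/scene2.png

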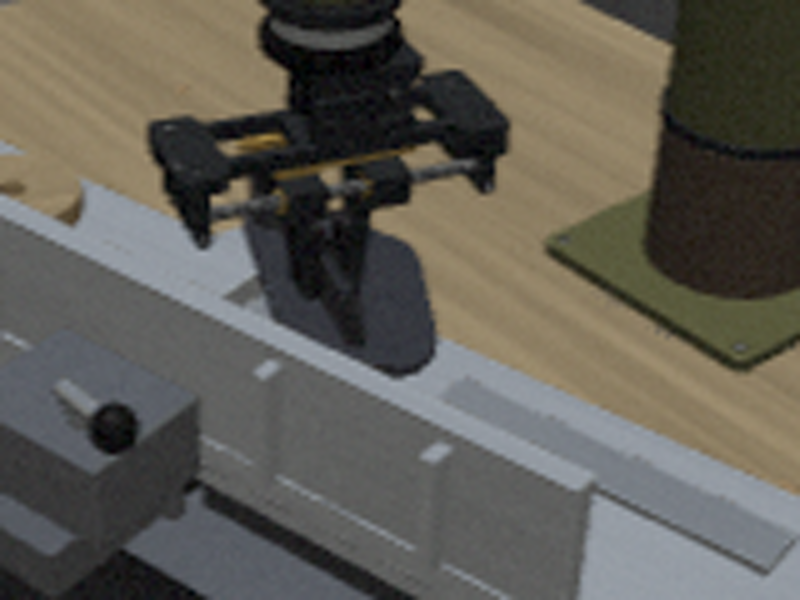

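The guard is open, with the rib end at about crop (352,320) and clear of the straightedge, whose near end is at (455,385). I'll measure the rib angle before and after with the same method.

```bash
python3 - <<'E'
from h import *
P=np.array([.4152,-.0334])
for k in ("scene0","scene2","top0"):
    d=np.load(f"pics/{k}.npy"); p=np.load(f"pics/{k}rgb.npy"); W=world(k[:-1],d); v=W[...,:2]-P; R=np.hypot(v[...,0],v[...,1]); a=np.degrees(np.arctan2(v[...,1],v[...,0]))
    for n,z0,z1,r0,r1 in (("rib",.2,.224,.105,.135),("plate",.183,.193,.14,.172)):
        m=(d>0)&(W[...,2]>z0)&(W[...,2]<z1)&(R>r0)&(R<r1)&(p.max(2)<75)&(a>0)&(a<100)
        if m.sum(): print(k,n,m.sum(),"ang med",np.median(a[m]).round(2),"mean",a[m].mean().round(2),"min/max",a[m].min().round(1),a[m].max().round(1),"rmax",R[m].max().round(4))
    top=(d>0)&(W[...,2]>.216)&(W[...,2]<.226)&(R>.112)&(R<.135)&(p.max(2)<75)&(a>0)&(a<100)
    print(k,"ribtop",top.sum(),a[top].mean().round(2) if top.any() else None)
E
```

```text
scene0 rib 17 ang med 28.8 mean 28.37 min/max 25.8 30.4 rmax 0.1228
scene0 ribtop 11 28.33
scene2 rib 54 ang med 69.45 mean 70.25 min/max 68.3 73.6 rmax 0.1344
scene2 plate 114 ang med 79.08 mean 79.41 min/max 68.7 91.6 rmax 0.1677
scene2 ribtop 26 70.94
top0 rib 59 ang med 27.04 mean 27.0 min/max 24.1 29.3 rmax 0.1339
top0 plate 338 ang med 28.66 mean 27.97 min/max 1.2 47.1 rmax 0.1715
top0 ribtop 40 26.72
```

Tool yaw gives 45.1° and TCP arc position gives 43.7°. The difference depends on the pivot estimate, so I'll refine the hub centre.

```bash
python3 - <<'E'
from h import *
from scipy.optimize import least_squares
d=np.load("pics/top0.npy"); p=np.load("pics/top0rgb.npy"); W=world("top",d); z=W[...,2]
print(p.max(2)[213:229,290:307]); 
m=(z>.227)&(z<.24); m[:208]=0;m[232:]=0;m[:,285:]&=True;m[:,:285]=0;m[:,310:]=0
uv=np.argwhere(m)[:,::-1]; c=(uv.min(0)+uv.max(0))/2; print("hub px",len(uv),uv.mean(0),c,"z",np.median(z[m]))
zt=float(np.median(z[m])); 
for q in (uv.mean(0),c): print(ray("top",*q,zt))
# rib far end, rib-top points from depth
P=ray("top",*uv.mean(0),zt)[:2]
rb=(z>.214)&(z<.227); rb[:160]=0; rb[215:]=0; rb[:,:260]=0; rb[:,300:]=0
w=W[rb][:,:2]-P; u=np.array([np.cos(np.radians(27.27)),np.sin(np.radians(27.27))]); print("rib end along", np.sort(w@u)[-6:].round(4),"offset",np.median(w@[-u[1],u[0]]).round(4))
T=np.array([[.4953,.0079],[.4845,.0244],[.4687,.0396],[.4502,.0502],[.4448,.0523]])
f=least_squares(lambda x:np.hypot(*(T-x[:2]).T)-x[2],[*P,.09]); print("circle",f.x.round(4))
for C in (P,f.x[:2]):
    a=np.degrees(np.arctan2(*(T-C).T[::-1])); print((a-a[0]).round(2),a[0].round(2))
E
```

```text
[[ 55  18  15  17  33  49  48  52  50  49  51  50  40  58 159 159  72]
 [ 57  33  16  32  50  52  48  46  48  48  48  51  47  41 114 163  85]
 [ 56  44  36  50  50  46  81 120 119 120 105  68  49  45  57 171  91]
 [ 55  27  50  50  64 121 102 127 126 124 126 125  87  48  45  90  89]
 [ 45  33  52  49 100 129 102 125 124 123 125 130 127  52  47  53  91]
 [ 28  46  52  64 121 126 121 123 124 122 124 126 132  87  49  46  70]
 [ 13  48  51  64 124 108 123 123 123 124 123 124 130  91  51  48 102]
 [ 14  47  51  62 125 121 126 123 123 124 124 124 128  92  52  50  98]
 [ 13  43  50  50 126 125  90 123 123 123 124 124 128  77  50  48  82]
 [ 31  35  52  48  95 126 120 106 122 124 124 127 113  55  50  45 102]
 [ 34  16  53  51  55  92 126 120 126 127 129 131  80  50  51  47 127]
 [ 52  16  32  52  50  56  81 111 112 114  98  70  53  50  43  55 128]
 [ 53  40  18  32  54  53  53  63  62  64  58  50  50  46  50 125 131]
 [ 52  51  40  16  30  48  52  51  51  52  52  44  35  50 102 134 133]
 [ 62  52  52  47  40  28  20  31  30  35  43  50  48  77 128 131 129]
 [124  89  60  50  48  48  48  50  49  50  49  56 100 124 130 127 127]]
hub px 42 [298.23809524 219.04761905] [299. 219.] z 0.23139425625271387
[ 0.41688859 -0.03301133  0.23139426]
[ 0.41696273 -0.03474857  0.23139426]
rib end along [0.1321 0.1333 0.1335 0.1343 0.1346 0.1357] offset -0.0005
circle [ 0.4148 -0.0327  0.0902]
[ 0.   12.78 26.94 40.63 44.33] 27.55
[ 0.   12.56 26.53 40.11 43.79] 26.76
```

```bash
python3 -m creep '[{"grip":-1,"tx":0.01,"ty":-0.08,"tz":0,"spin":-0.5},{"grip":-1,"tx":0,"ty":0,"tz":0,"spin":0},{"grip":-1,"tx":0,"ty":0,"tz":0,"spin":0},{"grip":-1,"tx":0,"ty":0,"tz":0,"spin":0},{"grip":-1,"tx":0,"ty":0,"tz":0,"spin":0},{"grip":-1,"tx":0,"ty":0,"tz":0,"spin":0}]' 30
python3 - <<'E'
from h import *
arc(45)
p,d=optics.snapshot("scene"); W=world("scene",d); P=np.array([.4158,-.0335]); v=W[...,:2]-P; R=np.hypot(v[...,0],v[...,1]); a=np.degrees(np.arctan2(v[...,1],v[...,0]))
m=(d>0)&(W[...,2]>.2)&(W[...,2]<.224)&(R>.105)&(R<.135)&(p.max(2)<75)&(a>0)&(a<100); print("rib ang",a[m].mean(),m.sum())
E
```

```text
clock: 8.72
tool_pos: [0.4441, 0.0525, 0.1942]
eef_rot: [0.805, 0.594, 0.001, 0.0]
contact_force: [3.8, 3.5, 0.9]
opening: 0.11
finger_force: 30.3
r 0.0907 open by pos 44.14 F tool [ 4.5  2.6 -0.9] M [ 0.6  -0.67 -0.48]
tcp [0.4441 0.0525 0.1942] yawY -17.14 tiltz [ 0.002  0.001 -1.   ] d_tool cm [-0.06 -0.14  0.02] spin 0.6 q [-0.3   0.55  0.12  2.14 -0.14  0.46 -0.37] F [3.8 3.5 0.9] op 0.11 ff 30.27661699264507 t 8.7167
rib ang 70.95019393383811 51
```

```bash
python3 -c "
from plant import workorder; print(workorder.finish_job())"
```

```text
the job is handed in; nothing more can be done
None
```

The job is handed in with the guard still pinched and held open at about 45° (estimates run 43–46°); the cutterhead wasn't touched, and the straightedge, push block and disc still looked in place in the last pictures.

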